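Put the office stamps back in their trays

ROBOT

A 6-joint arm with a two-finger parallel gripper is mounted at the origin on the work surface. World frame = base frame: x ahead of the robot, y to its left, z up, the work surface at z = 0. Lengths are in m, angles in rad, forces in N, time in s.
With the tool pointing down it reaches from about 0.275 to 0.825 m from the base axis. Payload 4.9 kg.
Tool frame: the origin (TCP) lies on the front face of the gripper's body, between the roots of the fingers; the fingertips stand 73 mm ahead of it and the grasp point (between the pads) lies 54 mm ahead of it; z points along the fingers, y is the direction in which the jaws open and shut (so a half turn about z gives the same grasp; the last joint's range is limited). The gripper opens to 85 mm and grips with 20 to 120 N. Pads are 22 mm wide; open, the fingers measure 114 mm over their backs; the gripper's body (76 mm by 85 mm) begins 54 mm behind the grasp point. The pads swing forward as they close: fully open they stand 13 mm farther back than shut.
Start: joints at [-1.293, 0.326, -0.193, 1.052, 0, 1.437], TCP at [0.22, -0.504, 0.304] pointing down, gripper open.
Joint ranges: [-2.65, 2.65], [-0.97, 1.79], [-1.3, 1.35], [-1.93, 2.1], [-1.47, 1.37], [-3.14, 3.14]. Speed limits (rad/s): [2.57, 2.57, 3.14, 3.14, 3.14, 3.14].

INTERFACE

Orientations are given as a unit quaternion [w, x, y, z].
In Python, from workcell import env gives the robot as it stands.
- The arm moves only by the shell command python3 -m handwheel 'ROWS'. ROWS is a JSON object of lists of equal length, an entry for each row: "grip": the finger opening in m, from 0 to 0.0854; "delta_pos": the shift along the tool's x, y, z in m, a list of three; "spin": the turn about the tool's z in rad. In form: {"grip": [grip, ...], "delta_pos": [[tx, ty, tz], ...], "spin": [spin, ...]}. A call has 1 to 12 rows; each row shifts and turns the commanded pose from where the row before left it, along the tool's axes as they then stand; what a row does not reach is not made up. A row lasts 1/8 s, in which the tool goes at most 62.5 mm and 10.7 degrees, less where a joint would pass 70% of its speed; a pose out of reach is approached as far as the arm can. A call with a gripper value outside its range is refused whole. The fingers move at their own pace and stop on an object; the grip force is fixed at half the most. Time passes only in rows, so rows that do not move let the fingers close. It gives the time, the measured TCP pose, the force and the opening at its end, in the units of the state.
- env.sense(): the state, without advancing time (a new reading comes with each control period).
- env.get_image(name): name is "side" or "top"; returns a dict with "img" (384x512x3 uint8, red, green, blue), "camera_matrix" (3x3 intrinsics, pixels), "R" (3x3) and "t" (3): a world point X has camera coordinates R X + t. Camera axes: x right, y down, z forward; pixel columns grow to the right and rows downward; lengths in m; the calibration is good to about 2 mm. A picture is of the moment at which its call begins. There is no depth.
- env.sign_off(): hands the job in, once; it reports no verdict.
Trained networks look in a picture, given as the dict that the camera call returned (one of the last four; its "shot" number tells which), for a name from the list of things; names that differ only in an ending like _2 or _b are one class to them, and where a whole thing is asked for, a point or a joint stands for the part that bears it (a point fixed in the world has none). Each returns a list of dicts, best first, with "conf" (0 to 1); they miss things now and then, are a little off and sometimes report something else, mostly with a low value. They report only what shows in the picture. A call takes as long as a camera call. They do not tell look-alikes from the thing itself.
- env.trace(picture, query): "region" (384x512 bool, what is visible of it) and "bbox" ([left, top, right, bottom] in pixels, round what is visible of it).
- env.mark_of(picture, query): "position" ([column, row] in pixels: a listed point, or the origin of a listed thing).
The state is a dict: "time": time; "joints": joint angles; "dq": joint speeds; "effort": joint torques, N m; "ee_pos": TCP position; "tcp_rot": TCP orientation; "force": force on the tool from outside, world axes, zero at the start; "moment": the same for the moment, N m; "gripper_width": finger opening in m.
Only numpy, scipy, OpenCV 4.12 (cv2) and the standard library are available. Lean on these libraries where they do the work, as an engineer would, in place of code of your own. Each camera call takes 0.05 s, during which the arm holds its last target.

TASK

Put the four hand stamps away: stand each one upright in the tray that matches its foot in shape and size (big round, small round, square, long), flat on the tray's floor inside the rim. Set them down rather than drop them, do not tip any over, and leave the glue stick and the stapler where they are.

Things in the scene. Friction and masses are not known exactly. Their poses are not given: they have to be found in the camera images.
- stamp_big_round: hand stamp with a large round foot, diameter 54, 18 thick. Handle on the middle of the foot: neck 14 across from 18 to 44 above the underside, then a round grip 22 across, straight from 48 to 80, top at 86. Black handle, dark wood foot, rubber sole. Loose, 50 to 155 g, starts upright. Origin: centre of the underside; z up the handle. Sizes in mm.
- stamp_small_round: hand stamp with a small round foot, diameter 34, 18 thick. Handle on the middle of the foot: neck 14 across from 18 to 44 above the underside, then a round grip 22 across, straight from 48 to 80, top at 86. Black handle, dark wood foot, rubber sole. Loose, 50 to 155 g, starts upright. Origin: centre of the underside; z up the handle. Sizes in mm.
- stamp_square: hand stamp with a square foot, 44 x 44, 18 thick. Handle on the middle of the foot: neck 14 across from 18 to 44 above the underside, then a round grip 22 across, straight from 48 to 80, top at 86. Black handle, dark wood foot, rubber sole. Loose, 50 to 155 g, starts upright. Origin: centre of the underside; z up the handle, x and y along the foot's sides. Sizes in mm.
- stamp_long: hand stamp with a long narrow foot, 66 (along x) x 26 (along y), 18 thick. Handle on the middle of the foot: neck 14 across from 18 to 44 above the underside, then a round grip 22 across, straight from 48 to 80, top at 86. Black handle, dark wood foot, rubber sole. Loose, 50 to 155 g, starts upright. Origin: centre of the underside; z up the handle, x along the foot's length. Sizes in mm.
- tray_big_round: large round dish, 82 across outside, 74 inside. Grey plastic with a black floor, fixed to the desk. Floor 4 thick, rim 4 thick and 12 high in all. Origin: centre of the underside, on the desk; z up. Sizes in mm.
- tray_small_round: small round dish, 62 across outside, 54 inside. Grey plastic with a black floor, fixed to the desk. Floor 4 thick, rim 4 thick and 12 high in all. Origin: centre of the underside, on the desk; z up. Sizes in mm.
- tray_square: square tray, 72 x 72 outside, 64 x 64 inside. Grey plastic with a black floor, fixed to the desk. Floor 4 thick, rim 4 thick and 12 high in all. Origin: centre of the underside, on the desk; z up, x and y along its sides. Sizes in mm.
- tray_long: oblong tray, 94 (along x) x 54 (along y) outside, 86 x 46 inside. Grey plastic with a black floor, fixed to the desk. Floor 4 thick, rim 4 thick and 12 high in all. Origin: centre of the underside, on the desk; z up, x along its length. Sizes in mm.
- glue_stick: glue stick standing upright, white tube with a red cap, 29 across, 86 high, 50 g, loose; not a stamp. Origin: centre of its underside, z up. Sizes in mm.
- stapler: black desk stapler lying on its base, 120 (along x) x 34, 47 high, 250 g, loose. Origin: centre of its underside. A tape dispenser (110 x 50, 72 high, loose) stands at about the same distance on the robot's other side. Sizes in mm.
Things that resemble listed ones, but are neither listed nor needed, are in the scene too. Leave any purple or yellow look-alike of the stamp_square alone.

How it is judged:
By the outcome, as a careful person would: the job done as asked, in the order asked, and still so for the second after the job is handed in, with the robot touching nothing.
It also fails if it takes over 120 s, if anything falls off the work surface, if the arm or the gripper's body presses on something with over 40 N, if the wrist force passes 120 N, or if a joint passes its speed limit or range.

## Working session

There is one attempt and no reset: what is moved stays moved. The work goes in short steps, Python scripts to look and compute and a shell command to move; the robot and the scene stay as the last step left them, time stands still between calls to the robot, and variables do not carry over. Pictures are saved under pics/ and viewed, and the job is handed in when it is done.

```bash
mkdir -p pics; python3 - <<'E'
from workcell import env
import cv2,numpy as np
s=env.sense();print({k:np.round(v,4).tolist() for k,v in s.items()})
for n in("top","side"):
    p=env.get_image(n);cv2.imwrite(f"pics/{n}0.png",cv2.resize(p["img"][:,:,::-1],(800,600),interpolation=cv2.INTER_CUBIC))
    print(n,p["camera_matrix"].tolist(),np.round(p["R"],4).tolist(),np.round(p["t"],4).tolist())
E
```

```text
{'time': 0.0, 'joints': [-1.2932, 0.3269, -0.1936, 1.052, -0.0, 1.4366], 'dq': [0.0008, -0.0001, 0.0009, -0.0012, 0.0012, -0.0012], 'effort': [0.0, -44.3402, 26.2438, 0.0156, -0.0001, -0.0], 'ee_pos': [0.22, -0.5036, 0.3031], 'tcp_rot': [-0.0009, 0.9789, 0.2044, -0.0001], 'force': [-0.7863, 0.084, -0.7449], 'moment': [0.0086, -0.0322, 0.0045], 'gripper_width': 0.0854}
top [[399.9373376092678, 0.0, 255.19884226614977], [0.0, 399.9373376092678, 197.13220019548731], [0.0, 0.0, 1.0]] [[0.0156, -0.9999, 0.0054], [-0.9829, -0.0163, -0.1833], [0.1833, -0.0025, -0.983]] [-0.0023, 0.5061, 0.8947]
side [[450.57217680129924, 0.0, 247.79159514941944], [0.0, 450.57217680129924, 186.47284703412822], [0.0, 0.0, 1.0]] [[-0.9515, -0.3075, -0.0098], [-0.1612, 0.5255, -0.8354], [0.262, -0.7933, -0.5496]] [0.4514, 0.093, 0.9293]
```

View pics/top0.png

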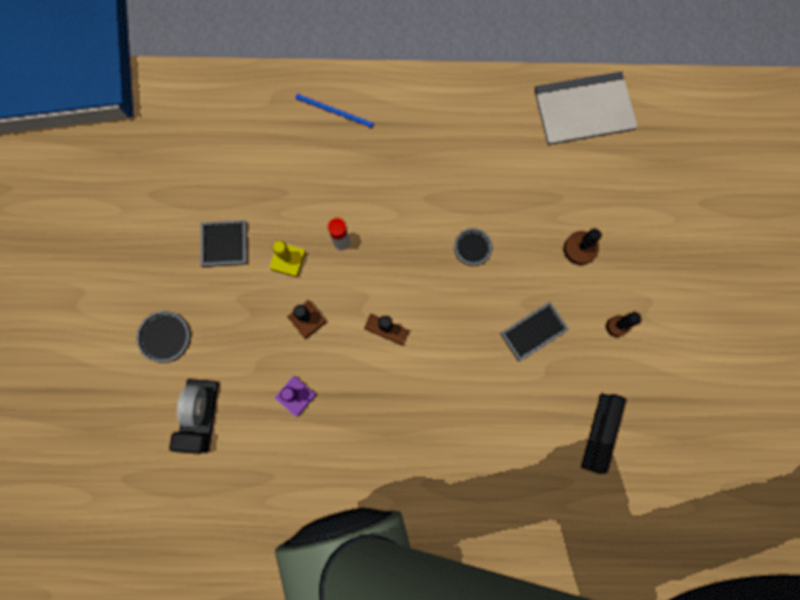

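View pics/side0.png

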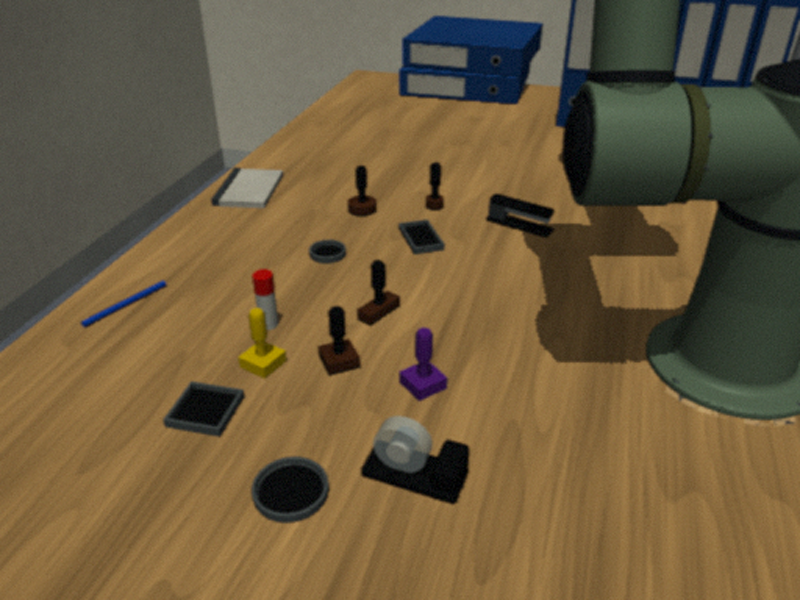

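Top view (800×600): the dark stamps are big round (581,247), small round (618,325), square (308,319) and long (387,329). The trays are square (224,244), big round (163,336), small round (473,247) and long (534,332). The yellow (288,258) and purple (296,396) stamps are look-alikes. The dark wood one at (308,319) fits stamp_square.

```bash
cat > h.py <<'E'
import cv2,numpy as np
from scipy.optimize import minimize
S=4
def prism(poly,z0,z1):
    p=np.array(poly);return np.vstack([np.c_[p,np.full(len(p),z0)],np.c_[p,np.full(len(p),z1)]])/1000
def circ(d): a=np.linspace(0,2*np.pi,40,endpoint=False);return np.c_[np.cos(a),np.sin(a)]*d/2
def rect(a,b): return np.array([[a,b],[-a,b],[-a,-b],[a,-b]])/2
F={'big_round':circ(54),'small_round':circ(34),'square':rect(44,44),'long':rect(66,26)}
T={'big_round':circ(82),'small_round':circ(62),'square':rect(72,72),'long':rect(94,54)}
def parts(name):
    k,n=name.split('_',1)
    if k=='tray': return [prism(T[n],0,12)]
    return [prism(F[n],0,18),prism(circ(14),18,46),prism(circ(22),48,80),prism(circ(17),46,84.5)]
def proj(p,X):
    c=X@np.array(p['R']).T+p['t'];u=c@np.array(p['camera_matrix']).T;return u[:,:2]/u[:,2:]
def render(p,P,x,y,th,z=0):
    m=np.zeros((384*S,512*S),np.uint8);R=np.array([[np.cos(th),-np.sin(th),0],[np.sin(th),np.cos(th),0],[0,0,1]])
    for q in P:
        u=proj(p,q@R.T+[x,y,z]);u=(u+.5)*S-.5
        cv2.fillConvexPoly(m,cv2.convexHull(np.round(u*16).astype(np.int32)),1,shift=4)
    return cv2.resize(m.astype(np.float32),(512,384),interpolation=cv2.INTER_AREA)
def back(p,u,z):
    K=np.array(p['camera_matrix']);R=np.array(p['R']);d=R.T@np.linalg.inv(K)@[u[0],u[1],1];o=-R.T@p['t'];return (o+d*(z-o[2])/d[2])[:2]
def fit(name,views,masks,x0,z=0,rot=True):
    P=parts(name);ms=[m.astype(np.float32) for m in masks]
    def cost(v):
        c=0
        for p,m in zip(views,ms):
            r=render(p,P,v[0]/100,v[1]/100,v[2],z);c+=np.abs(r-m).sum()/m.sum()
        return c/len(ms)
    best=None
    for th in ([0,.4,.8,1.2,1.6,2.0,2.4,2.8] if rot else [0]):
        v0=np.array([x0[0]*100,x0[1]*100,th])
        o=minimize(cost,v0,method='Nelder-Mead',options=dict(initial_simplex=v0+np.array([[0,0,0],[.6,0,0],[0,.6,0],[.2,.2,.25]]),xatol=.01,fatol=1e-4,maxiter=120))
        if best is None or o.fun<best.fun:best=o
    return best.x[0]/100,best.x[1]/100,best.x[2],best.fun
E
cat > m.py <<'E'
from workcell import env
from h import *
import pickle
pt,ps=env.get_image('top'),env.get_image('side')
loc={'stamp_big_round':(581,247),'stamp_small_round':(618,325),'stamp_square':(308,319),'stamp_long':(387,329),'tray_square':(224,244),'tray_big_round':(163,336),'tray_small_round':(473,247),'tray_long':(534,332)}
for n,u in loc.items():
    x0=back(pt,np.array(u)/1.5625,.0)
    ms=[];vs=[]
    for p in(pt,ps):
        e=proj(p,np.array([[*x0,.01]]))[0]
        ds=[d for d in env.trace(p,n)]
        k=[d for d in ds if np.hypot(*(np.array(np.nonzero(d['region'])).mean(1)[::-1]-e))<18]
        if k: ms.append(k[0]['region']);vs.append(p)
    rot=not 'round' in n
    r=fit(n,vs,ms,x0,0,rot);rr=[fit(n,[v],[m],r[:2],0,rot) for v,m in zip(vs,ms)] if len(vs)>1 else []
    print(n,len(vs),np.round(r,4),[np.round(a,4).tolist() for a in rr],[int(m.sum()) for m in ms])
E
python3 m.py
```

```text
stamp_big_round 2 [ 0.6166 -0.2831 -0.0725  0.125 ] [[0.6156, -0.2833, 0.0985, 0.103], [0.6159, -0.2809, -0.0286, 0.135]] [424, 324]
stamp_small_round 2 [ 0.4906 -0.3328  0.1618  0.2862] [[0.4892, -0.3333, 0.1734, 0.343], [0.4914, -0.3294, 0.1311, 0.1895]] [203, 250]
stamp_square 2 [0.4938 0.1503 2.2798 0.0939] [[0.4927, 0.1492, 0.6873, 0.0961], [0.4935, 0.1519, 0.7325, 0.0585]] [339, 704]
stamp_long 2 [0.4796 0.0277 1.1875 0.1236] [[0.479, 0.0266, 1.1834, 0.1336], [0.4792, 0.0286, 1.2144, 0.1035]] [314, 532]
tray_square 2 [0.615  0.2882 0.0742 0.087 ] [[0.6149, 0.2861, 1.6439, 0.0383], [0.6155, 0.2904, 1.6723, 0.0831]] [872, 1163]
tray_big_round 2 [0.4627 0.3732 0.1336 0.0532] [[0.4626, 0.3718, -0.0597, 0.0653], [0.4625, 0.3738, 0.0928, 0.0301]] [904, 1742]
tray_small_round 2 [ 0.6165 -0.1096  0.0372  0.109 ] [[0.6151, -0.1114, 0.266, 0.1097], [0.6166, -0.1079, 0.0993, 0.0552]] [457, 310]
tray_long 2 [ 0.4803 -0.205   2.1484  0.0761] [[0.4799, -0.2057, 2.1641, 0.0448], [0.4813, -0.2028, 2.1317, 0.0608]] [858, 444]
```

```bash
python3 - <<'E'
from workcell import env
from h import *
pt,ps=env.get_image('top'),env.get_image('side')
P={'stamp_big_round':(.6160,-.2825,0),'stamp_small_round':(.4903,-.332,0),'stamp_square':(.4933,.1505,.71),'stamp_long':(.4793,.0277,1.195),'tray_square':(.615,.2882,.0742),'tray_big_round':(.4627,.373,0),'tray_small_round':(.616,-.1096,0),'tray_long':(.4803,-.205,2.148)}
ims=[]
for p in(pt,ps):
    im=cv2.resize(p['img'][:,:,::-1],None,fx=4,fy=4,interpolation=cv2.INTER_CUBIC)
    for n,v in P.items():
        m=(cv2.resize(render(p,parts(n),*v),None,fx=4,fy=4)>.5).astype(np.uint8)
        c,_=cv2.findContours(m,0,2);cv2.drawContours(im,c,-1,(0,255,0),1)
    ims.append(im)
cv2.imwrite('pics/o1.png',cv2.resize(ims[0][540:1080,300:1700],(800,309),interpolation=3)); cv2.imwrite('pics/o1b.png',ims[0][700:1040,650:1050])
cv2.imwrite('pics/o2.png',cv2.resize(ims[1][380:1400,350:1350],(600,600),interpolation=3))
E
```

```text
(no output)
```

View pics/o1.png

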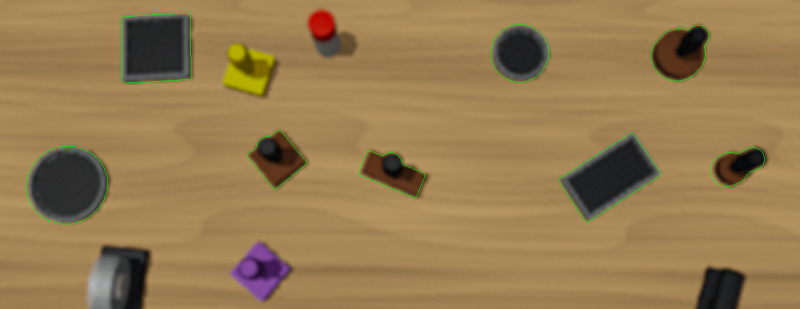

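View pics/o2.png

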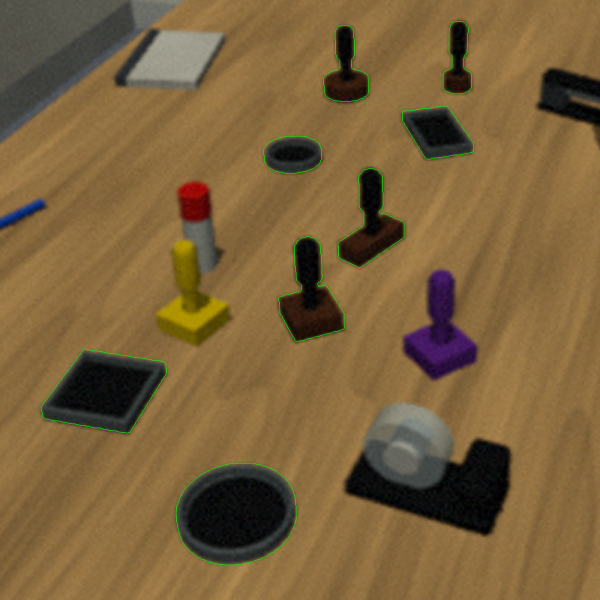

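View pics/o1b.png

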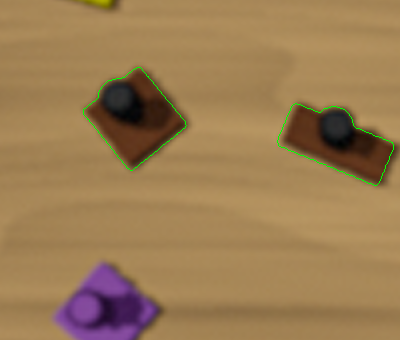

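The outlines fit in both views and the crop confirms that the square stamp is the dark wood one. Next I turn the tool so that tool x = world +y and tool y = world +x. This keeps joint 6 in range.

```bash
cat > g.py <<'E'
import sys,numpy as np
from workcell import env
from scipy.spatial.transform import Rotation as Ro
s=env.sense();q=s['tcp_rot'];R=Ro.from_quat([q[1],q[2],q[3],q[0]]).as_matrix()
t=np.array([float(a) for a in sys.argv[1:4]])
print('t',round(s['time'],2),'pos',np.round(s['ee_pos'],4),'yaw',round(np.arctan2(R[1,0],R[0,0]),4),'zaxis',np.round(R[:,2],3),'q6',round(s['joints'][5],2),'w',round(s['gripper_width'],4),'F',np.round(s['force'],1),'delta tool',np.round(R.T@(t-s['ee_pos']),4))
E
python3 -m handwheel '{"grip":[0.05,0.05,0.05,0.05,0.05,0.05,0.05,0.05],"delta_pos":[[0,0,0],[0,0,0],[0,0,0],[0,0,0],[0,0,0],[0,0,0],[0,0,0],[0,0,0]],"spin":[-0.166,-0.166,-0.166,-0.166,-0.166,-0.163,-0.166,0]}'; python3 g.py .616 -.2825 .2
```

```text
time: 2.1
ee_pos: [0.2202, -0.504, 0.3039]
tcp_rot: [0.0, 0.708, 0.706, -0.0]
force: [-0.3, 0.1, -0.1]
gripper_width: 0.05
t 2.1 pos [ 0.2202 -0.504   0.3039] yaw 1.5689 zaxis [-0. -0. -1.] q6 0.28 w 0.05 F [-0.3  0.1 -0.1] delta tool [0.2223 0.3954 0.1039]
```

```bash
python3 -m handwheel '{"grip":[0.05,0.05,0.05,0.05,0.05,0.05,0.05,0.05,0.05,0.05,0.05,0.05],"delta_pos":[[0.02,0.036,0],[0.02,0.036,0],[0.02,0.036,0],[0.02,0.036,0],[0.02,0.036,0],[0.02,0.036,0],[0.02,0.036,0],[0.02,0.036,0.02],[0.02,0.036,0.02],[0.02,0.036,0.03],[0.0223,0.0354,0.03],[0,0,0]],"spin":[0,0,0,0,0,0,0,0,0,0,0,0]}'; python3 g.py .616 -.2825 .117
```

```text
time: 3.6
ee_pos: [0.6161, -0.2789, 0.2003]
tcp_rot: [-0.003, 0.707, 0.708, -0.0]
force: [-0.4, -0.2, 0.7]
gripper_width: 0.0497
t 3.6 pos [ 0.6161 -0.2789  0.2003] yaw 1.5719 zaxis [-0.004  0.003 -1.   ] q6 1.04 w 0.0497 F [-0.4 -0.2  0.7] delta tool [-0.0039  0.0003  0.0833]
```

```bash
python3 -m handwheel '{"grip":[0.05,0.05],"delta_pos":[[0,0,0],[0,0,0]],"spin":[0,0]}'; python3 g.py .616 -.2825 .117
```

```text
time: 3.85
ee_pos: [0.6153, -0.2829, 0.2052]
tcp_rot: [0.001, 0.708, 0.706, 0.0]
force: [-0.1, -0.3, 0.7]
gripper_width: 0.0501
t 3.85 pos [ 0.6153 -0.2829  0.2052] yaw 1.5686 zaxis [ 0.001 -0.001 -1.   ] q6 1.03 w 0.0501 F [-0.1 -0.3  0.7] delta tool [0.0005 0.0006 0.0882]
```

```bash
python3 -m handwheel '{"grip":[0.05,0.05,0.05,0.05,0.05,0.05,0.015,0.015,0.015,0.015],"delta_pos":[[0.0005,0.0005,0.025],[0,0,0.025],[0,0,0.02],[0,0,0.017],[0,0,0],[0,0,0],[0,0,0],[0,0,0],[0,0,0],[0,0,0]],"spin":[0,0,0,0,0,0,0,0,0,0]}'; python3 g.py .616 -.2825 .117
```

```text
time: 5.1
ee_pos: [0.6166, -0.2815, 0.1179]
tcp_rot: [0.001, 0.707, 0.707, 0.0]
force: [0.8, 0.1, 6.2]
gripper_width: 0.0205
t 5.1 pos [ 0.6166 -0.2815  0.1179] yaw 1.5709 zaxis [ 0.001 -0.001 -1.   ] q6 1.03 w 0.0205 F [0.8 0.1 6.2] delta tool [-0.001  -0.0006  0.0009]
```

```bash
python3 -m handwheel '{"grip":[0.015,0.015,0.015,0.015,0.015,0.015,0.015,0.015],"delta_pos":[[0,0,0],[0,0,-0.01],[0,0,-0.02],[0,0,-0.03],[0,0,-0.03],[0,0,-0.02],[0,0,0],[0,0,0]],"spin":[0,0,0,0,0,0,0,0]}'; python3 g.py .4627 .373 .235
python3 - <<'E'
from workcell import env
import cv2
p=env.get_image('side');cv2.imwrite('pics/s1.png',cv2.resize(p['img'][60:190,150:350,::-1],(800,520),interpolation=2))
E
```

```text
time: 6.1
ee_pos: [0.6155, -0.2809, 0.2257]
tcp_rot: [-0.001, 0.707, 0.707, -0.0]
force: [0.3, -0.1, -1.8]
gripper_width: 0.0206
t 6.1 pos [ 0.6155 -0.2809  0.2257] yaw 1.5708 zaxis [-0.002  0.001 -1.   ] q6 1.03 w 0.0206 F [ 0.3 -0.1 -1.8] delta tool [ 0.6539 -0.1528 -0.0084]
```

View pics/s1.png

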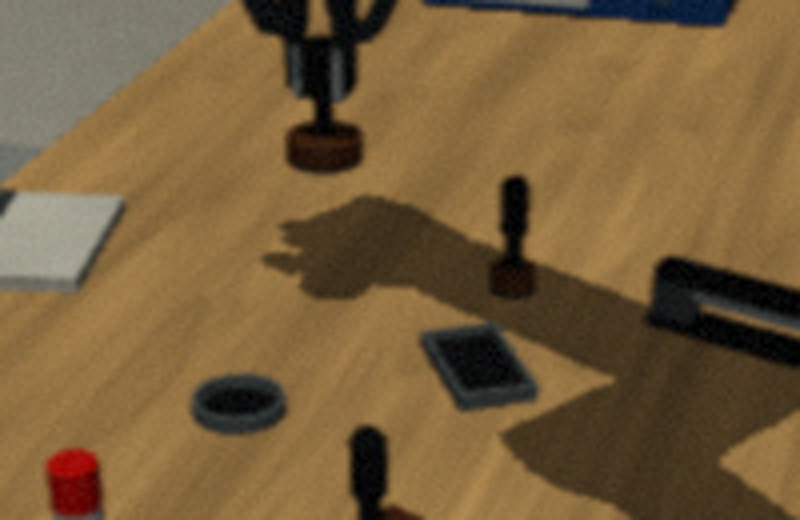

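The side picture shows the big round stamp lifted and upright (foot at (325,147) in the crop). I carry it to the big round tray.

```bash
python3 -m handwheel '{"grip":[0.015,0.015,0.015,0.015,0.015,0.015,0.015,0.015,0.015,0.015],"delta_pos":[[0.02,-0.005,-0.01],[0.035,-0.01,0],[0.045,-0.01,0],[0.045,-0.01,0],[0.045,-0.01,0],[0.045,-0.01,0],[0.045,-0.01,0],[0.045,-0.01,0],[0.045,-0.01,0],[0.045,-0.01,0]],"spin":[0,0,0,0,0,0,0,0,0,0]}' >/dev/null;  python3 -m handwheel '{"grip":[0.015,0.015,0.015,0.015,0.015,0.015,0.015,0.015,0.015,0.015],"delta_pos":[[0.045,-0.01,0],[0.045,-0.01,0],[0.045,-0.01,0],[0.04,-0.01,0],[0.03,-0.01,0],[0.02,-0.005,0],[0.01,-0.003,0],[0,0,0],[0,0,0],[0,0,0]],"spin":[0,0,0,0,0,0,0,0,0,0]}'; python3 g.py .4627 .373 .235
```

```text
time: 8.65
ee_pos: [0.4635, 0.3679, 0.2369]
tcp_rot: [0.0, 0.708, 0.707, -0.0]
force: [-0.7, 0.3, -0.9]
gripper_width: 0.0205
t 8.65 pos [0.4635 0.3679 0.2369] yaw 1.5693 zaxis [-0. -0. -1.] q6 2.12 w 0.0205 F [-0.7  0.3 -0.9] delta tool [ 0.0051 -0.0008  0.0019]
```

```bash
python3 -m handwheel '{"grip":[0.015,0.015,0.015,0.015,0.015,0.015,0.015,0.015],"delta_pos":[[0.005,-0.001,0],[0,0,0.025],[0,0,0.03],[0,0,0.03],[0,0,0.015],[0,0,0.005],[0,0,0],[0,0,0]],"spin":[0,0,0,0,0,0,0,0]}'; python3 g.py .4627 .373 .122
python3 - <<'E'
from workcell import env
import cv2
p=env.get_image('side');cv2.imwrite('pics/s2.png',cv2.resize(p['img'][230:350,130:290,::-1],(800,600),interpolation=2))
E
```

```text
time: 9.65
ee_pos: [0.4627, 0.3742, 0.133]
tcp_rot: [0.0, 0.707, 0.707, 0.001]
force: [-0.3, -0.8, -1.8]
gripper_width: 0.0204
t 9.65 pos [0.4627 0.3742 0.133 ] yaw 1.5709 zaxis [ 0.002  0.001 -1.   ] q6 2.13 w 0.0204 F [-0.3 -0.8 -1.8] delta tool [-0.0012 -0.0001  0.011 ]
```

View pics/s2.png

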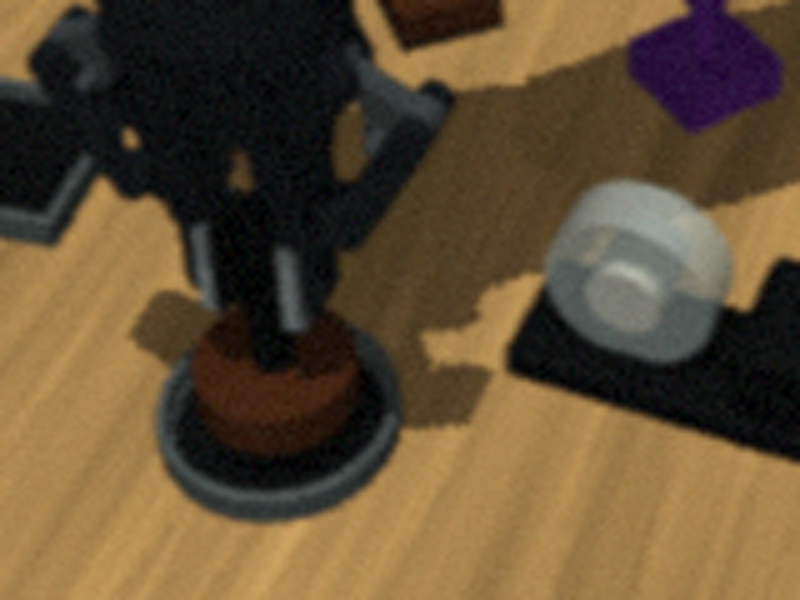

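The foot is centred over the dish, at (275,395) in the crop. I lower it slowly.

```bash
python3 -m handwheel '{"grip":[0.015,0.015,0.015,0.015,0.015],"delta_pos":[[0,0,0.005],[0,0,0.003],[0,0,0.002],[0,0,0],[0,0,0]],"spin":[0,0,0,0,0]}'; python3 g.py .4627 .373 .122
```

```text
time: 10.32
ee_pos: [0.462, 0.3737, 0.1219]
tcp_rot: [-0.0, 0.707, 0.707, -0.0]
force: [0.0, -0.1, 0.5]
gripper_width: 0.0206
t 10.32 pos [0.462  0.3737 0.1219] yaw 1.5708 zaxis [-0. -0. -1.] q6 2.13 w 0.0206 F [ 0.  -0.1  0.5] delta tool [-0.0007  0.0007 -0.0001]
```

```bash
python3 -m handwheel '{"grip":[0.015,0.015,0.015],"delta_pos":[[0,0,0.001],[0,0,0],[0,0,0]],"spin":[0,0,0]}'; python3 g.py .4627 .373 .122
```

```text
time: 10.7
ee_pos: [0.4621, 0.3737, 0.1218]
tcp_rot: [0.0, 0.707, 0.707, 0.0]
force: [-2.4, -1.6, 6.6]
gripper_width: 0.0201
t 10.7 pos [0.4621 0.3737 0.1218] yaw 1.5708 zaxis [ 0.  0. -1.] q6 2.13 w 0.0201 F [-2.4 -1.6  6.6] delta tool [-0.0007  0.0006 -0.0002]
```

Contact at 6.6 N. I open the fingers and rise.

```bash
python3 -m handwheel '{"grip":[0.025,0.035,0.05,0.05,0.05,0.05,0.05,0.05,0.05,0.05],"delta_pos":[[0,0,0],[0,0,0],[0,0,0],[0,0,0],[0,0,-0.02],[0,0,-0.03],[0,0,-0.03],[0,0,-0.02],[0,0,0],[0,0,0]],"spin":[0,0,0,0,0,0,0,0,0,0]}'; python3 g.py .4903 -.332 .22
```

```text
time: 11.95
ee_pos: [0.4617, 0.3735, 0.2199]
tcp_rot: [-0.0, 0.707, 0.707, -0.001]
force: [0.3, -0.6, -0.7]
gripper_width: 0.05
t 11.95 pos [0.4617 0.3735 0.2199] yaw 1.5708 zaxis [-0.001 -0.001 -1.   ] q6 2.13 w 0.05 F [ 0.3 -0.6 -0.7] delta tool [-7.055e-01  2.870e-02  4.000e-04]
```

```bash
python3 -m handwheel '{"grip":[0.05,0.05,0.05,0.05,0.05,0.05,0.05,0.05,0.05,0.05,0.05],"delta_pos":[[-0.02,0,0],[-0.04,0.002,0],[-0.05,0.002,0],[-0.05,0.002,0],[-0.05,0.002,0],[-0.05,0.002,0],[-0.05,0.002,0],[-0.05,0.002,0],[-0.05,0.002,0],[-0.05,0.002,0],[-0.05,0.002,0]],"spin":[0,0,0,0,0,0,0,0,0,0,0]}' >/dev/null;  python3 -m handwheel '{"grip":[0.05,0.05,0.05,0.05,0.05,0.05,0.05,0.05],"delta_pos":[[-0.05,0.002,0],[-0.05,0.002,0],[-0.045,0.002,0],[-0.03,0.002,0],[-0.02,0.001,0],[0,0,0],[0,0,0],[0,0,0]],"spin":[0,0,0,0,0,0,0,0]}'; python3 g.py .4903 -.332 .117
```

```text
time: 14.32
ee_pos: [0.491, -0.3299, 0.2209]
tcp_rot: [-0.0, 0.707, 0.708, 0.0]
force: [0.5, 0.0, -0.1]
gripper_width: 0.0499
t 14.32 pos [ 0.491  -0.3299  0.2209] yaw 1.5722 zaxis [-0.     0.001 -1.   ] q6 0.85 w 0.0499 F [ 0.5  0.  -0.1] delta tool [-0.0021 -0.0007  0.1039]
```

```bash
python3 - <<'E'
from workcell import env
from h import *
p=env.get_image('side');pt=env.get_image('top')
cv2.imwrite('pics/s3.png',np.hstack([cv2.resize(p['img'][200:350,60:300,::-1],(400,300),interpolation=2),cv2.resize(pt['img'][130:280,60:260,::-1],(400,300),interpolation=2)]))
for n,x0 in(('stamp_big_round',(.4627,.373)),('stamp_small_round',(.4903,-.332))):
  for q in(p,pt):
    for d in env.trace(q,n):
        c=np.array(np.nonzero(d['region'])).mean(1)[::-1]
        if np.hypot(*(c-proj(q,np.array([[*x0,.03]]))[0]))<20: print(n,np.round(fit(n,[q],[d['region']],x0,.004 if 'big' in n else 0,False),4),int(d['region'].sum()));break
E
```

```text
stamp_big_round [0.462  0.372  0.094  0.0835] 1098
stamp_big_round [ 0.4602  0.3703 -0.0317  0.0502] 513
stamp_small_round [ 0.4898 -0.3325  0.0541  0.2573] 206
stamp_small_round [ 0.4903 -0.3356  0.0951  0.3089] 209
```

View pics/s3.png

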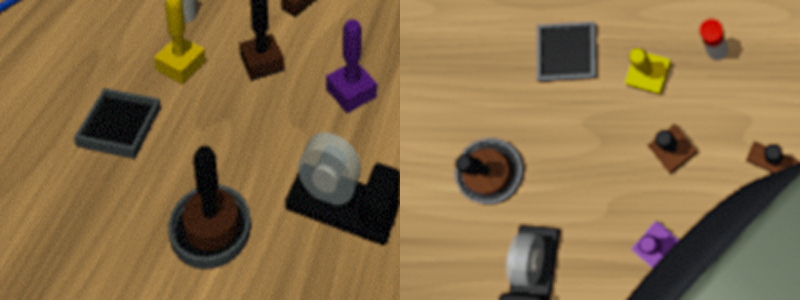

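The big round stamp stands in its dish. Now I grasp the small round one.

```bash
python3 -m handwheel '{"grip":[0.05,0.05,0.05,0.05,0.05,0.05,0.05,0.015,0.015,0.015,0.015],"delta_pos":[[-0.002,-0.0005,0.015],[0,0,0.03],[0,0,0.03],[0,0,0.02],[0,0,0.008],[0,0,0],[0,0,0],[0,0,0],[0,0,0],[0,0,0],[0,0,0]],"spin":[0,0,0,0,0,0,0,0,0,0,0]}'; python3 g.py .4903 -.332 .117
```

```text
time: 16.0
ee_pos: [0.491, -0.3336, 0.1187]
tcp_rot: [0.001, 0.707, 0.707, 0.0]
force: [-0.9, 0.6, 5.4]
gripper_width: 0.0203
t 16.0 pos [ 0.491  -0.3336  0.1187] yaw 1.5708 zaxis [ 0.001 -0.001 -1.   ] q6 0.85 w 0.0203 F [-0.9  0.6  5.4] delta tool [ 0.0016 -0.0007  0.0017]
```

```bash
python3 -m handwheel '{"grip":[0.015,0.015,0.015,0.015,0.015,0.015,0.015,0.015],"delta_pos":[[0,0,0],[0,0,-0.01],[0,0,-0.02],[0,0,-0.03],[0,0,-0.03],[0,0,-0.02],[0,0,0],[0,0,0]],"spin":[0,0,0,0,0,0,0,0]}'; python3 g.py .616 -.1096 .22
python3 - <<'E'
from workcell import env
import cv2
p=env.get_image('side');cv2.imwrite('pics/s4.png',cv2.resize(p['img'][60:190,200:400,::-1],(800,520),interpolation=2))
E
```

```text
time: 17.0
ee_pos: [0.4901, -0.3329, 0.227]
tcp_rot: [-0.001, 0.707, 0.707, -0.0]
force: [-0.7, -0.4, -1.0]
gripper_width: 0.0204
t 17.0 pos [ 0.4901 -0.3329  0.227 ] yaw 1.5708 zaxis [-0.001  0.001 -1.   ] q6 0.85 w 0.0204 F [-0.7 -0.4 -1. ] delta tool [0.2233 0.1259 0.0071]
```

View pics/s4.png

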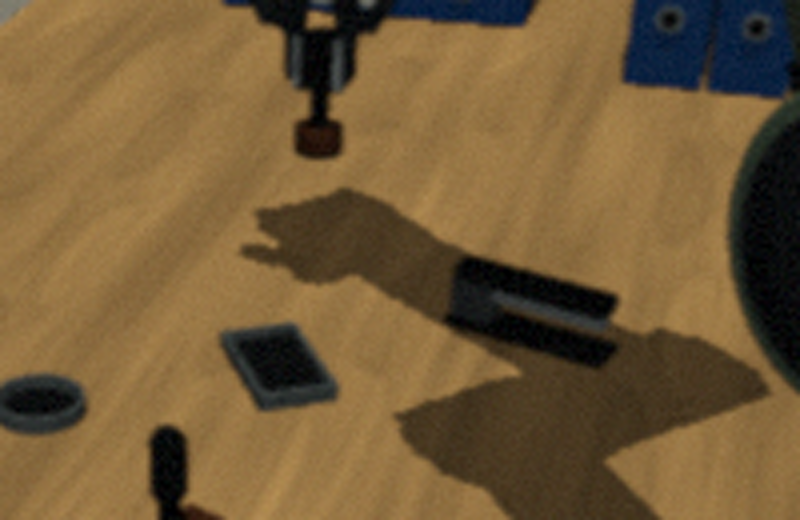

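The small round stamp is held upright (foot at (318,138) in the crop). It goes to the small dish.

```bash
python3 -m handwheel '{"grip":[0.015,0.015,0.015,0.015,0.015,0.015,0.015,0.015,0.015,0.015,0.015],"delta_pos":[[0.015,0.009,0],[0.03,0.017,0],[0.04,0.022,0],[0.04,0.022,0],[0.04,0.022,0],[0.03,0.017,0],[0.02,0.012,0],[0.009,0.005,0],[0,0,0],[0,0,0],[0,0,0]],"spin":[0,0,0,0,0,0,0,0,0,0,0]}'; python3 g.py .616 -.1096 .122
```

```text
time: 18.42
ee_pos: [0.6162, -0.1103, 0.2279]
tcp_rot: [0.0, 0.708, 0.707, -0.0]
force: [0.5, 0.1, -1.7]
gripper_width: 0.0206
t 18.43 pos [ 0.6162 -0.1103  0.2279] yaw 1.5692 zaxis [-0. -0. -1.] q6 1.28 w 0.0206 F [ 0.5  0.1 -1.7] delta tool [ 0.0007 -0.0002  0.1059]
```

```bash
python3 -m handwheel '{"grip":[0.015,0.015,0.015,0.015,0.015,0.015,0.015,0.015],"delta_pos":[[0.0005,0,0.01],[0,0,0.025],[0,0,0.03],[0,0,0.02],[0,0,0.01],[0,0,0.003],[0,0,0],[0,0,0]],"spin":[0,0,0,0,0,0,0,0]}'; python3 g.py .616 -.1096 .122
python3 - <<'E'
from workcell import env
import cv2
p=env.get_image('side');cv2.imwrite('pics/s5.png',cv2.resize(p['img'][110:200,150:270,::-1],(800,600),interpolation=2))
E
```

```text
time: 19.42
ee_pos: [0.6172, -0.1089, 0.1308]
tcp_rot: [0.001, 0.707, 0.707, 0.0]
force: [-0.1, 0.1, -0.3]
gripper_width: 0.0201
t 19.43 pos [ 0.6172 -0.1089  0.1308] yaw 1.5708 zaxis [ 0.002 -0.    -1.   ] q6 1.28 w 0.0201 F [-0.1  0.1 -0.3] delta tool [-0.0007 -0.0012  0.0088]
```

View pics/s5.png

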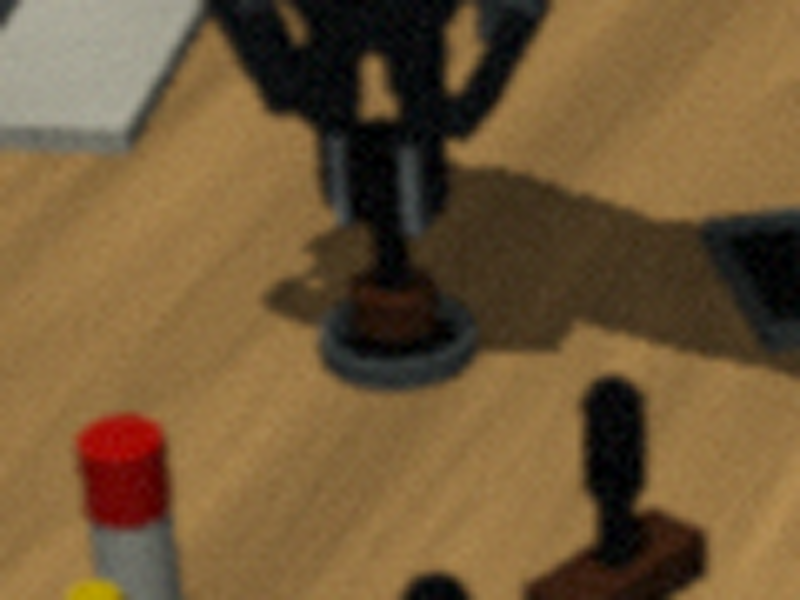

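The foot is centred over the small dish, at (393,300) in the crop. I lower it.

```bash
python3 -m handwheel '{"grip":[0.015,0.015,0.015,0.015,0.015],"delta_pos":[[0,-0.001,0.004],[0,0,0.003],[0,0,0.001],[0,0,0],[0,0,0]],"spin":[0,0,0,0,0]}'; python3 g.py .616 -.1096 .122
```

```text
time: 20.1
ee_pos: [0.6156, -0.1087, 0.1227]
tcp_rot: [0.0, 0.707, 0.707, 0.0]
force: [-2.1, 0.1, 5.7]
gripper_width: 0.0207
t 20.1 pos [ 0.6156 -0.1087  0.1227] yaw 1.5709 zaxis [ 0. -0. -1.] q6 1.28 w 0.0207 F [-2.1  0.1  5.7] delta tool [-0.0009  0.0004  0.0007]
```

```bash
python3 -m handwheel '{"grip":[0.025,0.035,0.05,0.05,0.05,0.05,0.05,0.05,0.05,0.05],"delta_pos":[[0,0,0],[0,0,0],[0,0,0],[0,0,0],[0,0,-0.02],[0,0,-0.03],[0,0,-0.03],[0,0,-0.02],[0,0,0],[0,0,0]],"spin":[0,0,0,0,0,0,0,0,0,0]}'; python3 g.py .4933 .1505 .22
```

```text
time: 21.35
ee_pos: [0.6151, -0.1086, 0.2209]
tcp_rot: [-0.001, 0.707, 0.707, -0.0]
force: [0.8, 0.3, -0.8]
gripper_width: 0.0499
t 21.35 pos [ 0.6151 -0.1086  0.2209] yaw 1.5708 zaxis [-0.001  0.    -1.   ] q6 1.28 w 0.0499 F [ 0.8  0.3 -0.8] delta tool [ 0.2591 -0.1218  0.0011]
```

```bash
python3 -m handwheel '{"grip":[0.05,0.05,0.05,0.05,0.05,0.05,0.05,0.05,0.05,0.05,0.05,0.05],"delta_pos":[[0.016,-0.008,0],[0.03,-0.014,0],[0.04,-0.019,0],[0.04,-0.019,0],[0.04,-0.019,0],[0.04,-0.019,0],[0.028,-0.013,0],[0.016,-0.007,0],[0.009,-0.004,0],[0,0,0],[0,0,0],[0,0,0]],"spin":[0,0,0,0,0,0,0,0,0,0,0,0]}'; python3 g.py .4933 .1505 .117
python3 - <<'E'
from workcell import env
from h import *
p=env.get_image('side');n='stamp_small_round'
cv2.imwrite('pics/s6.png',cv2.resize(p['img'][80:260,130:370,::-1],(800,600),interpolation=2))
for n,x0,z in(('stamp_small_round',(.616,-.1096),.004),('stamp_square',(.4933,.1505),0)):
    for d in env.trace(p,n):
        c=np.array(np.nonzero(d['region'])).mean(1)[::-1]
        if np.hypot(*(c-proj(p,np.array([[*x0,.03]]))[0]))<20: print(n,np.round(fit(n,[p],[d['region']],x0,z,'sq' in n),4),int(d['region'].sum()));break
E
```

```text
time: 22.85
ee_pos: [0.494, 0.1495, 0.2218]
tcp_rot: [0.0, 0.708, 0.707, -0.0]
force: [0.3, -0.2, 0.1]
gripper_width: 0.0501
t 22.85 pos [0.494  0.1495 0.2218] yaw 1.5694 zaxis [ 0. -0. -1.] q6 1.72 w 0.0501 F [ 0.3 -0.2  0.1] delta tool [ 0.001  -0.0007  0.1048]
stamp_small_round [ 0.6146 -0.1076  0.0915  0.2888] 266
stamp_square [0.4942 0.152  2.2634 0.0616] 694
```

View pics/s6.png

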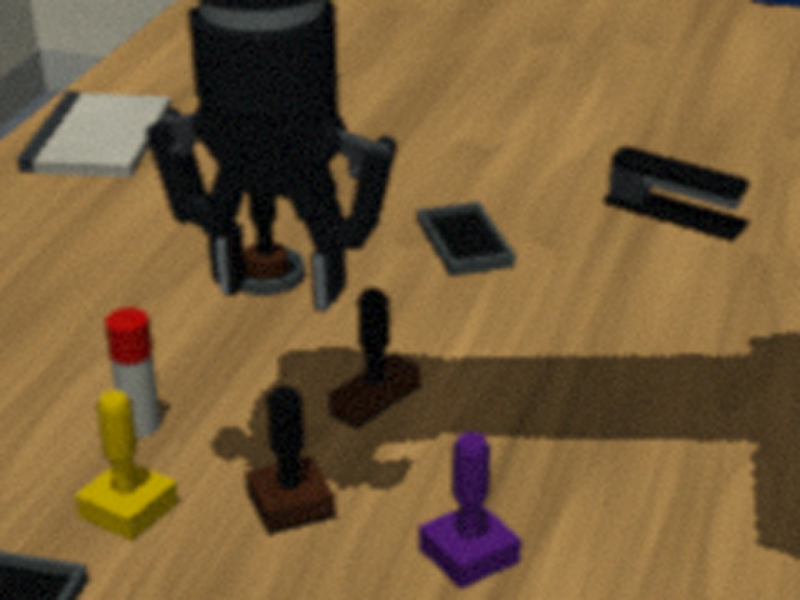

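The small round stamp stands in its dish, seen between the fingers at (265,255). The gripper is over the dark square stamp at (290,460), clear of the yellow (125,470) and purple (470,520) look-alikes.

```bash
python3 -m handwheel '{"grip":[0.05,0.05,0.05,0.05,0.05,0.05,0.05,0.015,0.015,0.015,0.015],"delta_pos":[[0.001,-0.0005,0.015],[0,0,0.03],[0,0,0.03],[0,0,0.02],[0,0,0.009],[0,0,0],[0,0,0],[0,0,0],[0,0,0],[0,0,0],[0,0,0]],"spin":[0,0,0,0,0,0,0,0,0,0,0]}'; python3 g.py .4933 .1505 .117
python3 -m handwheel '{"grip":[0.015,0.015,0.015,0.015,0.015,0.015,0.015,0.015],"delta_pos":[[0,0,0],[0,0,-0.01],[0,0,-0.02],[0,0,-0.03],[0,0,-0.03],[0,0,-0.025],[0,0,0],[0,0,0]],"spin":[0,0,0,0,0,0,0,0]}'; python3 g.py .615 .2882 .22
python3 - <<'E'
from workcell import env
import cv2
p=env.get_image('side');cv2.imwrite('pics/s7.png',cv2.resize(p['img'][110:260,110:310,::-1],(800,600),interpolation=2))
E
```

```text
time: 24.38
ee_pos: [0.4936, 0.1513, 0.1185]
tcp_rot: [0.0, 0.707, 0.707, 0.001]
force: [0.3, -0.2, 5.7]
gripper_width: 0.0205
t 24.38 pos [0.4936 0.1513 0.1185] yaw 1.5708 zaxis [ 0.001  0.    -1.   ] q6 1.73 w 0.0205 F [ 0.3 -0.2  5.7] delta tool [-0.0008 -0.0003  0.0015]
time: 25.38
ee_pos: [0.4924, 0.1512, 0.2321]
tcp_rot: [-0.0, 0.707, 0.707, -0.001]
force: [-0.3, 0.1, -1.9]
gripper_width: 0.0207
t 25.38 pos [0.4924 0.1512 0.2321] yaw 1.5708 zaxis [-0.001 -0.    -1.   ] q6 1.73 w 0.0207 F [-0.3  0.1 -1.9] delta tool [0.137  0.1226 0.0119]
```

View pics/s7.png

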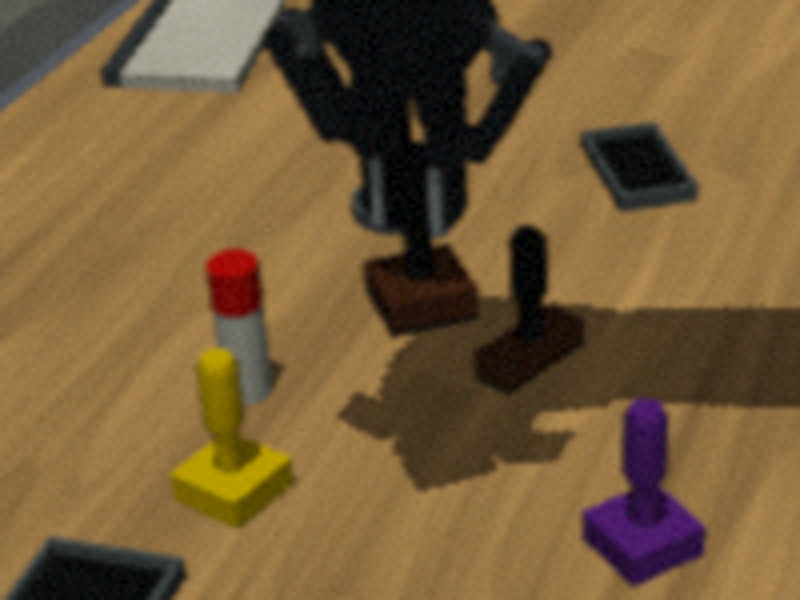

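```bash
python3 -m handwheel '{"grip":[0.015,0.015,0.015,0.015,0.015,0.015,0.015,0.015,0.015,0.015],"delta_pos":[[0.012,0.01,0],[0.02,0.018,0],[0.03,0.027,0],[0.03,0.027,0],[0.025,0.023,0],[0.014,0.012,0],[0.006,0.005,0],[0,0,0],[0,0,0],[0,0,0]],"spin":[0,0,0,0,0,0,0,0,0,0]}' >/dev/null;  python3 -m handwheel '{"grip":[0.015,0.015,0.015,0.015,0.015,0.015,0.015,0.015,0.015],"delta_pos":[[0,0,0],[0,0,0],[0,0,0],[0,0,0],[0,0,0],[0,0,0],[0,0,0],[0,0,0],[0,0,0]],"spin":[0.07,0.12,0.13,0.13,0.12,0.066,0,0,0]}';python3 g.py .615 .2882 .133
python3 - <<'E'
from workcell import env
from h import *
p=env.get_image('side');n='stamp_square'
for d in env.trace(p,n):
    c=np.array(np.nonzero(d['region'])).mean(1)[::-1]
    e=proj(p,np.array([[.615,.2882,.14]]))[0]
    if np.hypot(*(c-e))<25: print(np.round(fit(n,[p],[d['region']],(.615,.2882),.113),4),int(d['region'].sum()));break
cv2.imwrite('pics/s8.png',cv2.resize(p['img'][150:300,60:260,::-1],(800,600),interpolation=2))
E
```

```text
time: 27.8
ee_pos: [0.615, 0.2881, 0.233]
tcp_rot: [0.0, 0.893, 0.451, 0.0]
force: [-0.1, 0.3, -1.1]
gripper_width: 0.0203
t 27.8 pos [0.615  0.2881 0.233 ] yaw 0.9351 zaxis [ 0. -0. -1.] q6 2.54 w 0.0203 F [-0.1  0.3 -1.1] delta tool [ 0.  -0.   0.1]
[0.6144 0.2874 1.6183 0.5456] 668
```

View pics/s8.png

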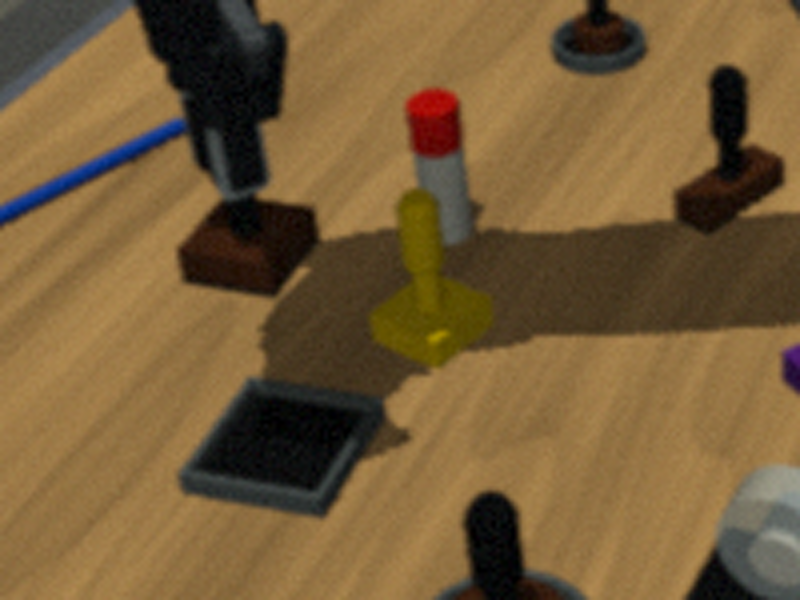

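The foot at (250,245) is aligned with the square tray at (285,445). I lower it.

```bash
python3 -m handwheel '{"grip":[0.015,0.015,0.015,0.015,0.015,0.015,0.015,0.015],"delta_pos":[[0,0,0.01],[0,0,0.025],[0,0,0.03],[0,0,0.025],[0,0,0.01],[0,0,0.002],[0,0,0],[0,0,0]],"spin":[0,0,0,0,0,0,0,0]}'; python3 g.py .615 .2882 .1225
python3 - <<'E'
from workcell import env
import cv2
p=env.get_image('side');cv2.imwrite('pics/s9.png',cv2.resize(p['img'][200:300,60:190,::-1],(780,600),interpolation=2))
E
```

```text
time: 28.9
ee_pos: [0.6157, 0.2885, 0.1321]
tcp_rot: [0.0, 0.893, 0.451, 0.001]
force: [0.2, 0.6, -0.8]
gripper_width: 0.0201
t 28.9 pos [0.6157 0.2885 0.1321] yaw 0.9348 zaxis [ 0.002  0.001 -1.   ] q6 2.54 w 0.0201 F [ 0.2  0.6 -0.8] delta tool [-0.0007 -0.0004  0.0096]
```

View pics/s9.png

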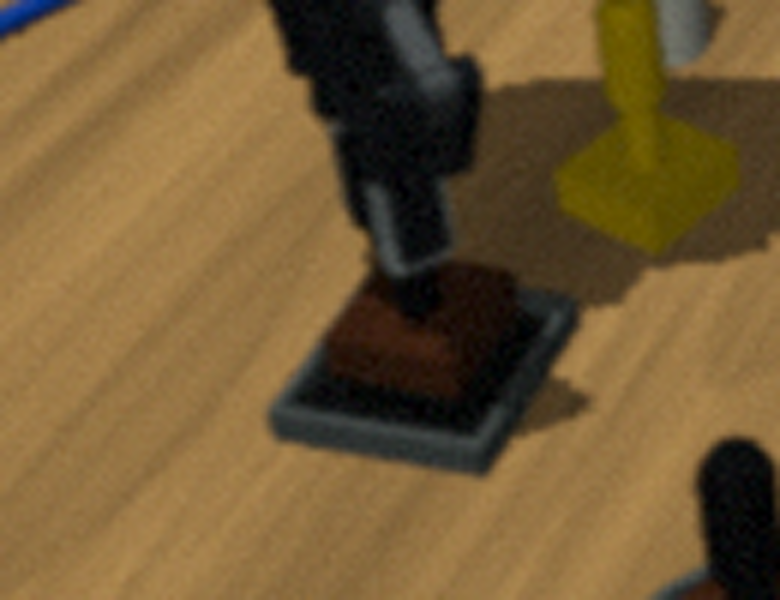

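The foot at (425,330) is inside the rim with room all round. I take it down to contact.

```bash
python3 -m handwheel '{"grip":[0.015,0.015,0.015,0.015,0.015],"delta_pos":[[0,0,0.005],[0,0,0.003],[0,0,0.001],[0,0,0],[0,0,0]],"spin":[0,0,0,0,0]}'; python3 g.py .615 .2882 .1225
```

```text
time: 29.58
ee_pos: [0.6152, 0.2883, 0.1225]
tcp_rot: [0.0, 0.893, 0.451, 0.0]
force: [-1.6, -1.2, 5.6]
gripper_width: 0.0203
t 29.57 pos [0.6152 0.2883 0.1225] yaw 0.9348 zaxis [ 0.  0. -1.] q6 2.54 w 0.0203 F [-1.6 -1.2  5.6] delta tool [-0.0002 -0.0001  0.    ]
```

```bash
python3 -m handwheel '{"grip":[0.025,0.035,0.05,0.05,0.05,0.05,0.05,0.05,0.05,0.05],"delta_pos":[[0,0,0],[0,0,0],[0,0,0],[0,0,0],[0,0,-0.02],[0,0,-0.03],[0,0,-0.03],[0,0,-0.02],[0,0,0],[0,0,0]],"spin":[0,0,0,0,0,0,0,0,0,0]}' >/dev/null
python3 -m handwheel '{"grip":[0.05,0.05,0.05,0.05,0.05,0.05,0.05,0.05],"delta_pos":[[0,0,0],[0,0,0],[0,0,0],[0,0,0],[0,0,0],[0,0,0],[0,0,0],[0,0,0]],"spin":[-0.07,-0.12,-0.13,-0.13,-0.12,-0.066,0,0]}';python3 g.py .4793 .0277 .22
```

```text
time: 31.82
ee_pos: [0.6147, 0.2881, 0.2209]
tcp_rot: [-0.0, 0.707, 0.707, -0.001]
force: [0.0, -0.1, -0.3]
gripper_width: 0.05
t 31.82 pos [0.6147 0.2881 0.2209] yaw 1.5699 zaxis [-0.001 -0.    -1.   ] q6 1.9 w 0.05 F [ 0.  -0.1 -0.3] delta tool [-0.2606 -0.1351  0.0012]
```

```bash
python3 -m handwheel '{"grip":[0.05,0.05,0.05,0.05,0.05,0.05,0.05,0.05,0.05,0.05,0.05,0.05],"delta_pos":[[-0.016,-0.008,0],[-0.03,-0.016,0],[-0.04,-0.021,0],[-0.04,-0.021,0],[-0.04,-0.021,0],[-0.04,-0.021,0],[-0.028,-0.014,0],[-0.017,-0.008,0],[-0.01,-0.005,0],[0,0,0],[0,0,0],[0,0,0]],"spin":[0,0,0,0,0,0,0,0,0,0,0,0]}'; python3 g.py .4793 .0277 .117
python3 - <<'E'
from workcell import env
from h import *
p=env.get_image('side')
cv2.imwrite('pics/s10.png',cv2.resize(p['img'][150:330,60:300,::-1],(800,600),interpolation=2))
for n,x0,z in(('stamp_long',(.4793,.0277),.0),('stamp_square',(.615,.2882),0.004)):
    for d in env.trace(p,n):
        c=np.array(np.nonzero(d['region'])).mean(1)[::-1]
        if np.hypot(*(c-proj(p,np.array([[*x0,.03]]))[0]))<20: print(n,np.round(fit(n,[p],[d['region']],x0,z),4),int(d['region'].sum()));break
E
```

```text
time: 33.33
ee_pos: [0.4804, 0.0279, 0.2218]
tcp_rot: [-0.0, 0.707, 0.708, 0.0]
force: [-0.4, -0.5, 0.1]
gripper_width: 0.0498
t 33.33 pos [0.4804 0.0279 0.2218] yaw 1.5719 zaxis [ 0.  0. -1.] q6 1.47 w 0.0498 F [-0.4 -0.5  0.1] delta tool [-0.0002 -0.0011  0.1048]
stamp_long [0.4796 0.0276 1.221  0.0735] 552
stamp_square [0.6144 0.2876 0.0404 0.0784] 823
```

View pics/s10.png

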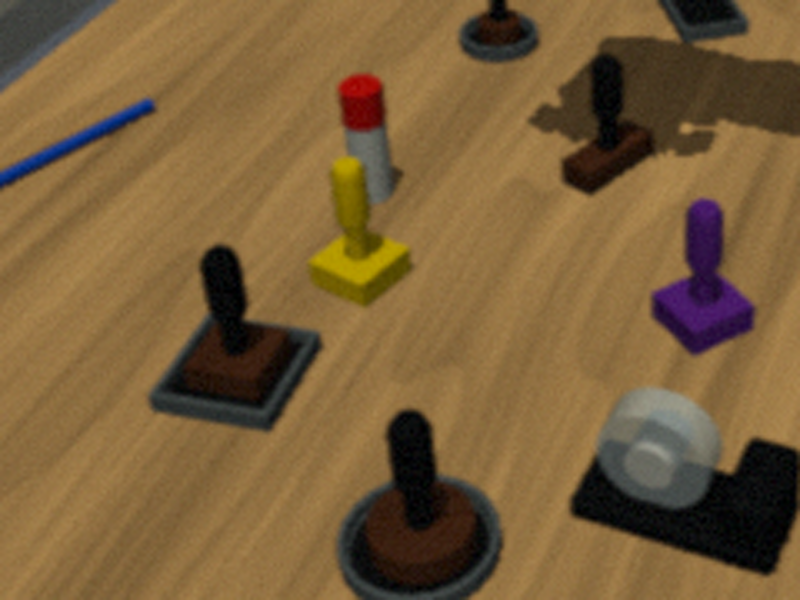

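The square stamp is seated in its tray at (235,365) and the look-alikes have not moved. The long one is next.

```bash
python3 -m handwheel '{"grip":[0.05,0.05,0.05,0.05,0.05,0.05,0.05,0.015,0.015,0.015,0.015],"delta_pos":[[0,-0.001,0.015],[0,0,0.03],[0,0,0.03],[0,0,0.02],[0,0,0.009],[0,0,0],[0,0,0],[0,0,0],[0,0,0],[0,0,0],[0,0,0]],"spin":[0,0,0,0,0,0,0,0,0,0,0]}'; python3 g.py .4793 .0277 .117
python3 -m handwheel '{"grip":[0.015,0.015,0.015,0.015,0.015,0.015,0.015,0.015],"delta_pos":[[0,0,0],[0,0,-0.01],[0,0,-0.02],[0,0,-0.03],[0,0,-0.03],[0,0,-0.025],[0,0,0],[0,0,0]],"spin":[0,0,0,0,0,0,0,0]}'; python3 g.py .4805 -.2045 .22
```

```text
time: 34.85
ee_pos: [0.4796, 0.0272, 0.1186]
tcp_rot: [0.001, 0.707, 0.707, 0.0]
force: [-0.8, -0.6, 5.8]
gripper_width: 0.0202
t 34.85 pos [0.4796 0.0272 0.1186] yaw 1.5707 zaxis [ 0.001 -0.    -1.   ] q6 1.47 w 0.0202 F [-0.8 -0.6  5.8] delta tool [ 0.0005 -0.0003  0.0016]
time: 35.85
ee_pos: [0.4785, 0.0273, 0.2322]
tcp_rot: [-0.0, 0.707, 0.707, -0.0]
force: [-0.4, 0.4, -0.7]
gripper_width: 0.0202
t 35.85 pos [0.4785 0.0273 0.2322] yaw 1.5708 zaxis [-0.001  0.    -1.   ] q6 1.47 w 0.0202 F [-0.4  0.4 -0.7] delta tool [-0.2318  0.002   0.0122]
```

```bash
python3 -m handwheel '{"grip":[0.015,0.015,0.015,0.015,0.015,0.015,0.015,0.015,0.015,0.015,0.015],"delta_pos":[[-0.015,0,0],[-0.03,0,0],[-0.04,0.001,0],[-0.04,0.001,0],[-0.04,0,0],[-0.035,0,0],[-0.02,0,0],[-0.012,0,0],[0,0,0],[0,0,0],[0,0,0]],"spin":[0,0,0,0,0,0,0,0,0,0,0]}' >/dev/null;  python3 -m handwheel '{"grip":[0.015,0.015,0.015,0.015,0.015,0.015,0.015,0.015,0.015,0.015,0.015],"delta_pos":[[0,0,0],[0,0,0],[0,0,0],[0,0,0],[0,0,0],[0,0,0],[0,0,0],[0,0,0],[0,0,0],[0,0,0],[0,0,0]],"spin":[-0.07,-0.12,-0.14,-0.14,-0.14,-0.14,-0.12,-0.077,0,0,0]}';python3 g.py .4805 -.2045 .133
python3 - <<'E'
from workcell import env
from h import *
p=env.get_image('side');pt=env.get_image('top');n='stamp_long'
for d in env.trace(p,n)[:2]: print(d['bbox'],np.round(fit(n,[p],[d['region']],(.4805,-.2045),.113),4),int(d['region'].sum()))
cv2.imwrite('pics/s11.png',np.hstack([cv2.resize(p['img'][60:210,180:330,::-1],(400,400),interpolation=2),cv2.resize(pt['img'][150:270,300:420,::-1],(400,400),interpolation=2)]))
E
```

```text
time: 38.6
ee_pos: [0.4811, -0.2046, 0.2329]
tcp_rot: [0.0, 0.307, 0.952, 0.0]
force: [-0.5, 0.5, -1.1]
gripper_width: 0.0204
t 38.6 pos [ 0.4811 -0.2046  0.2329] yaw 2.5175 zaxis [ 0. -0. -1.] q6 0.08 w 0.0204 F [-0.5  0.5 -1.1] delta tool [ 0.0005 -0.0003  0.0999]
[259.3, 80.0, 279.2, 118.7] [ 0.4811 -0.2038 -1.0539  0.3305] 309
[203.7, 132.7, 216.6, 162.6] [ 1.5445 -1.8045  1.      1.    ] 319
```

View pics/s11.png

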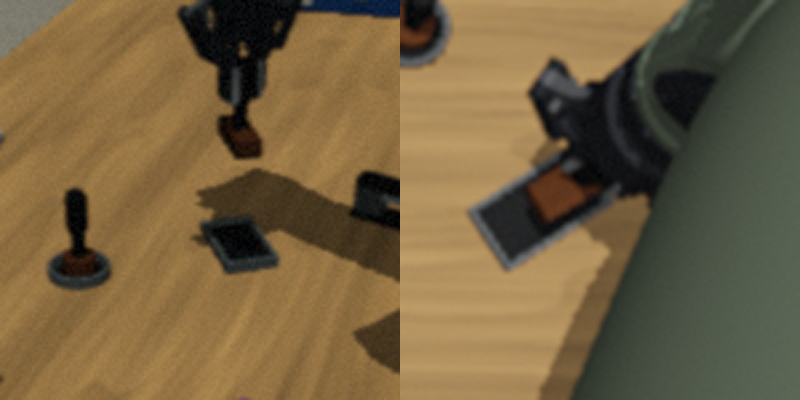

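The long foot is parallel to the tray in both views: side crop foot (240,137) over tray (240,243), top crop the same. I lower it.

```bash
python3 -m handwheel '{"grip":[0.015,0.015,0.015,0.015,0.015,0.015,0.015,0.015],"delta_pos":[[0,0,0.01],[0,0,0.025],[0,0,0.03],[0,0,0.025],[0,0,0.01],[0,0,0.002],[0,0,0],[0,0,0]],"spin":[0,0,0,0,0,0,0,0]}'; python3 g.py .4805 -.2045 .1225
python3 - <<'E'
from workcell import env
import cv2
p=env.get_image('side');cv2.imwrite('pics/s12.png',cv2.resize(p['img'][100:190,220:340,::-1],(800,600),interpolation=2))
E
```

```text
time: 39.75
ee_pos: [0.4816, -0.2051, 0.1318]
tcp_rot: [0.001, 0.307, 0.952, -0.0]
force: [0.1, 0.1, -0.9]
gripper_width: 0.0205
t 39.75 pos [ 0.4816 -0.2051  0.1318] yaw 2.5178 zaxis [ 0.002 -0.001 -1.   ] q6 0.08 w 0.0205 F [ 0.1  0.1 -0.9] delta tool [ 0.0013 -0.0002  0.0093]
```

View pics/s12.png

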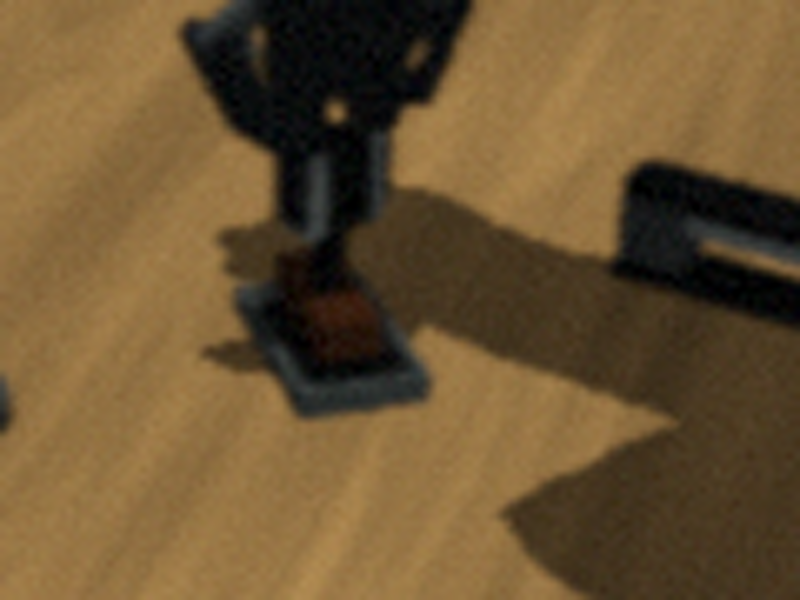

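```bash
python3 -m handwheel '{"grip":[0.015,0.015,0.015,0.015,0.015],"delta_pos":[[0.001,0,0.005],[0,0,0.003],[0,0,0.001],[0,0,0],[0,0,0]],"spin":[0,0,0,0,0]}'; python3 g.py .4805 -.2045 .1225
```

```text
time: 40.42
ee_pos: [0.4803, -0.2041, 0.1226]
tcp_rot: [0.0, 0.307, 0.952, -0.0]
force: [-1.3, 0.8, 8.0]
gripper_width: 0.0204
t 40.42 pos [ 0.4803 -0.2041  0.1226] yaw 2.5179 zaxis [ 0. -0. -1.] q6 0.08 w 0.0204 F [-1.3  0.8  8. ] delta tool [-0.0004 -0.0002  0.0001]
```

```bash
python3 -m handwheel '{"grip":[0.025,0.035,0.05,0.05,0.05,0.05,0.05,0.05,0.05,0.05],"delta_pos":[[0,0,0],[0,0,0],[0,0,0],[0,0,0],[0,0,-0.02],[0,0,-0.03],[0,0,-0.04],[0,0,-0.04],[0,0,-0.02],[0,0,0]],"spin":[0,0,0,0,0,0,0,0,0,0]}' >/dev/null
python3 -m handwheel '{"grip":[0.05,0.05,0.05,0.05,0.05,0.05,0.05,0.05,0.05,0.05],"delta_pos":[[0,-0.02,0],[0,-0.03,0],[0,-0.04,0],[0,-0.04,0],[0,-0.04,0],[0,-0.04,0],[0,-0.04,0],[0,-0.02,0],[0,0,0],[0,0,0]],"spin":[0,0,0,0,0,0,0,0,0,0]}'
cat > chk.py <<'E'
from workcell import env
from h import *
pt,ps=env.get_image('top'),env.get_image('side')
P={'big_round':(.4627,.373,0),'small_round':(.616,-.1096,0),'square':(.615,.2882,.0742),'long':(.4805,-.2045,2.148)}
for n,v in P.items():
    ms=[];vs=[]
    for p in(pt,ps):
        e=proj(p,np.array([[v[0],v[1],.03]]))[0]
        for d in env.trace(p,'stamp_'+n):
            if np.hypot(*(np.array(np.nonzero(d['region'])).mean(1)[::-1]-e))<18: ms.append(d['region']);vs.append(p);break
    if ms:
        r=fit('stamp_'+n,vs,ms,v[:2],.004,'round' not in n);print(n,len(ms),'offset mm',np.round((np.array(r[:2])-v[:2])*1000,1),'dth',round(r[2]-v[2],3),'cost',round(r[3],3))
for i,p in(('top',pt),('side',ps)): cv2.imwrite(f'pics/f_{i}.png',cv2.resize(p['img'][:,:,::-1],(800,600),interpolation=2))
E
python3 chk.py
```

```text
time: 42.92
ee_pos: [0.3229, -0.4223, 0.2713]
tcp_rot: [-0.0, 0.306, 0.952, 0.001]
force: [0.6, -0.3, 0.3]
gripper_width: 0.0501
big_round 2 offset mm [-0.6 -1.2] dth 0.14 cost 0.082
small_round 2 offset mm [-0.2 -1.5] dth 0.121 cost 0.118
square 2 offset mm [-1.1 -0.8] dth 3.14 cost 0.089
long 1 offset mm [-0.5 -1.5] dth -0.048 cost 0.075
```

View pics/f_top.png

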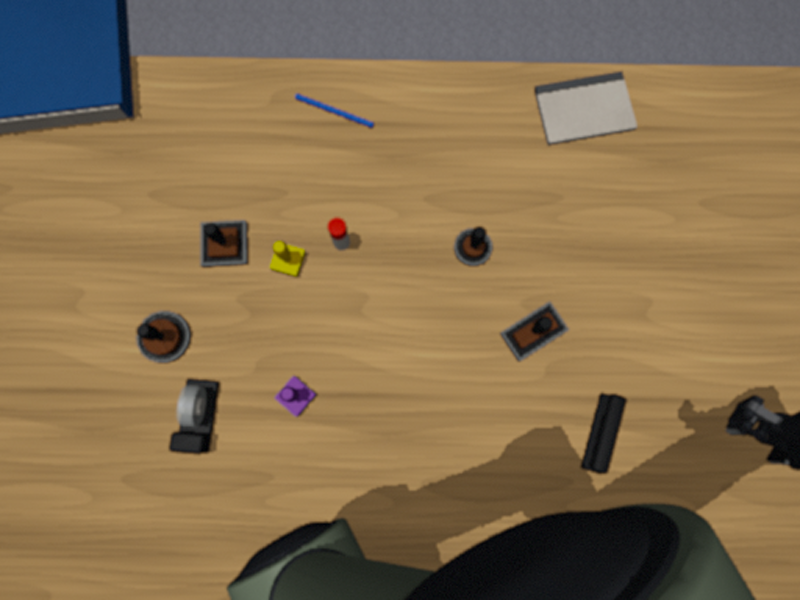

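View pics/f_side.png

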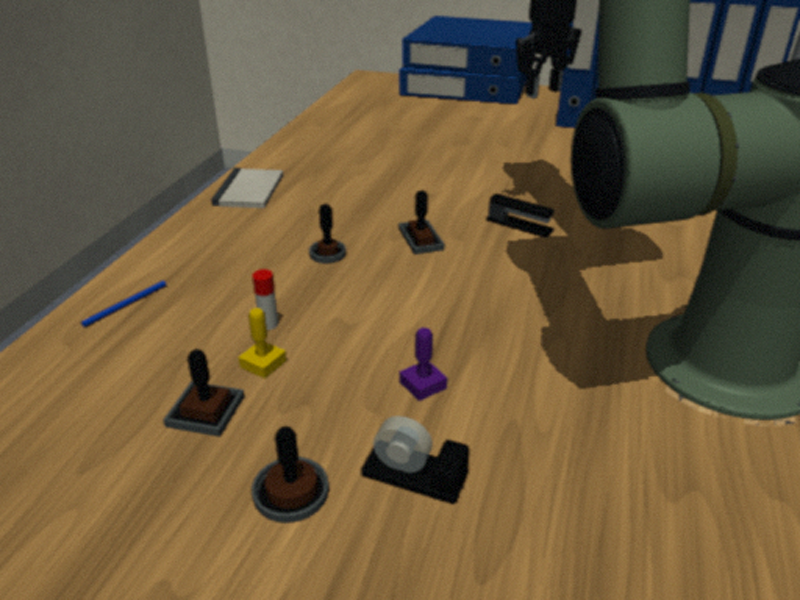

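The top and side views show all four stamps upright in their matching trays: top view square (224,244), big round (163,336), small round (473,247), long (534,332). The glue stick (338,232), stapler (604,433), tape dispenser and look-alikes are where they were, and the arm is clear.

```bash
python3 -c "
from workcell import env
print(env.sign_off())"
```

```text
the job is handed in; nothing more can be done
None
```

All four stamps are standing upright in their matching trays, and I handed the job in at about 43 s. I moved them in the order listed: big round, small round, square, long. Each was gripped on its handle, lowered to light contact (6–8 N at the wrist) and released.

**Placement:** the last camera fits put every stamp within about 2 mm of its tray's centre. The square and long stamps are within about 0.05 rad of their trays' angles, apart from whole turns of the square. The long stamp was detected in only one of the two views for that fit.

**Poorer fits along the way:** some single-view fits of the small round stamp matched its outline less well than the others. One earlier fit of the long stamp, in the air, read about 0.06 rad off the angle I intended. Neither showed up as a problem in the final pictures.

**Everything else:** in the final pictures the glue stick, stapler, tape dispenser and the yellow and purple look-alikes look unmoved.

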